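# Gauge a plaster moulding with the flip stop

## Robot

A 7-joint arm with a two-finger parallel gripper is mounted at the origin on the work surface. World frame = base frame: x ahead of the robot, y to its left, z up, the work surface at z = 0. Lengths are in m, angles in rad, forces in N, time in s.
With the tool pointing down it reaches from about 0.425 to 0.875 m from the base axis. Payload 4.7 kg.
Tool frame: the origin (TCP) lies at the very end of the fingers, on their centre line; the grasp point (between the pads) lies 19 mm behind it; z points along the fingers, y is the line along which they close (so a half turn about z gives the same grasp; the last joint's range is limited). The gripper opens to 87 mm and grips with 3 to 60 N. Pads are 19 mm wide; open, the fingers measure 117 mm over their backs; the gripper's body (75 mm by 190 mm) begins 51 mm behind the grasp point.
Start: joints at [1.141, 0.321, -0.07, 1.45, 0.023, 1.371, -0.057], TCP at [0.279, -0.587, 0.223] pointing down, gripper open.
Joint ranges: [-2.86, 2.86], [-0.3, 2.09], [-1.38, 1.24], [0.06, 2.45], [-1.56, 4.7], [0.09, 2.05], [-2.69, 2.69]. Speed limits (rad/s): [2.57, 2.57, 3.14, 3.14, 3.14, 3.14, 3.14].

## Interface

Orientations are given as a rotation vector (axis times angle).
In Python, from bench import ctrl, vision gives the robot as it stands.
- The arm moves only by the tool jog_arm, never from a script. Its argument "increments" is a list of rows, each an object of numbers: "tx", "ty", "tz": the shift along the tool's x, y, z in mm; "wx", "wy", "wz": the turn, a rotation vector about the tool's x, y, z in rad; "gripper": the opening, from 0 (shut) to 1 (fully open). In form: [{"tx": .., "ty": .., "tz": .., "wx": .., "wy": .., "wz": .., "gripper": ..}, ...]. A call has exactly 5 rows; each row is the pose to reach, as a shift and turn from the pose commanded when the call began, along the tool's axes at that moment; what a row does not reach only later rows make up. A row lasts 1/12 s, in which the tool goes at most 41.7 mm and 7.16 degrees, less where a joint would pass 70% of its speed; a pose out of reach is approached as far as the arm can. A call with a gripper value outside its range is refused whole. The fingers move at their own pace and stop on an object; "grip_force" is the grip in N (left out, the last holds). Time passes only in rows, so rows that repeat a pose let the fingers close, or fill a call up. It gives the time, the measured TCP pose, the force, the opening and the grip force at its end, in the units of the state.
- ctrl.get_state(): the state, without advancing time (a new reading comes with each control period).
- vision.get_image(name): name is "side" or "top"; returns a dict with "color" (400x640x3 uint8, blue, green, red), "fx", "fy", "cx", "cy" (pixels), "k1" (the pictures are not rectified: a ray, as slopes to the right and down, at radius r is drawn at 1 + k1 r^2 times it, then the intrinsics apply), "extrinsics" (4x4, takes a point from world to camera coordinates). Camera axes: x right, y down, z forward; pixel columns grow to the right and rows downward; lengths in m; the calibration is good to about 2 mm. A picture is of the moment at which its call begins. There is no depth.
- ctrl.close_job(): hands the job in; it is judged then, once.
Trained networks look in the newest picture that a camera, given by its name, has taken for a name from the list of things; names that differ only in an ending like _2 or _b are one class to them, and where a whole thing is asked for, a point or a joint stands for the part that bears it (a point fixed in the world has none). Each returns a list of dicts, best first, with "conf" (0 to 1); they miss things now and then, are a little off and sometimes report something else, mostly with a low value. They report only what shows in the picture. A call takes as long as a camera call. They do not tell look-alikes from the thing itself.
- vision.spot_in(camera, thing): "bbox" ([left, top, right, bottom] in pixels, round what is visible of it).
The state is a dict: "time": time; "joint_positions": joint angles; "qd": joint speeds; "joint_torque": joint torques, N m; "position": TCP position; "tool_rot": TCP orientation; "ft_force": force on the tool from outside, world axes, zero at the start; "torque": the same for the moment, N m; "grip_width": opening from 0.0 (shut) to 1.0 (fully open); "grip_force": force on a finger pad.
Only numpy, scipy, OpenCV 4.12 (cv2) and the standard library are available. Lean on these libraries where they do the work, as an engineer would, in place of code of your own. Each camera call takes 0.05 s, during which the arm holds its last target. There are 200 camera calls.

## Task

Set the plaster moulding to length for sawing: flip the hinged stop fully down onto the bed, then slide the moulding snug along the fence and gently up against the lowered stop until you feel it touch, keeping a light press on the stop for a moment. Then let go and flip the stop back up well clear, leaving the moulding exactly where it was gauged; the plaster is fresh and chips if pressed hard, and the other things on the bench stay where they are.

Things in the scene. Friction and masses are not known exactly. Their poses are not given: they have to be found in the camera images.
- jig: Cutting jig fixed to the bench: plywood bed 230 (x) x 540 (y) x 18 mm thick with an aluminium fence along its far side. Origin: centre of the underside. The fence runs along y; its front face, towards -x, is the plane x = +60 mm; it is 24 mm thick and its top is 45 mm above the bed. The fresh plaster chips if pressed on the fence or bed with over 30 N.
- stop: Dark steel clamp block of the flip stop, fixed over the fence. Origin: on the bed surface at the fence face, under the middle of the block; x square to the fence away from the robot, y along the fence, z up. 80 mm wide (y), reaching 58 mm behind the fence face, up to z = 67 mm. An adjuster has set the hinged leaf anywhere within 15 mm either way along y of the middle (not measured: find it by touch).
- leaf (a joint): Hinge of the leaf: 0 = fully down (hard end stop, level), 1.57 upright, 1.95 leaning back over the fence; friction (1.5 N at the pin) holds it anywhere. Handle pin at its end: round, 14 mm thick, parallel to y, its free part from y = 27 to 63 mm at any setting, at x = 16 - 115 cos q, z = 58 + 115 sin q mm in the stop's frame. Can be pinched from above across x and led along its arc, turning in the fingers.
- blank_mid (a point): Middle of the loose white plaster moulding, half-way up (22 mm). 160 mm long (y), 80 wide (x), 44 high, 0.3 to 0.5 kg; stepped, symmetric: lowest 14 mm 80 wide, next 10 mm 52 wide, top 20 mm a rib 28 wide. Lies flat on the bed off the fence, on the -y side of the stop. Seated: x = -40 mm in the stop's frame, y = -84 mm give or take the adjustment of 15 mm.
- gauge_face (a point): Fixed point where the lowered gauge plate's face would meet the moulding's end at the adjuster's middle setting; the true face is up to 15 mm either way along y. 40 mm before the fence, 22 mm above the bed. The plate, 8 mm thick, stands (leaf down) 8 to 72 mm before the fence, from 4 mm above the bed. It gives 0.1 mm per N along y; a light press is 3 to 8 N, over 12 N chips the plaster.
- hinge_axis (a point): Middle of the leaf's hinge, on the stop block: axis along y, 16 mm behind the fence face, 58 mm above the bed. The leaf's bar is 24 mm wide (y), 10 mm thick and runs 121 mm from here towards the robot when down, level over the bed.
- bowl: Black mixing bowl, 140 mm across, 60 mm high, loose bystander; origin under its centre.
- sprayer: Yellow bottle 70 mm across, 160 mm high, loose bystander; origin under its centre.
- scraper: Flat scraper 220 mm long lying on the bench left of the jig, loose bystander; origin under its middle.
- offcut: White plaster offcut block 70 x 110 x 30 mm, loose bystander; origin under its centre.
Mind the look-alikes: they are no part of the job. What is shaped like the part that bears blank_mid but pink is not meant.

How it is judged:
On the way, in this order (a step that is already met when the one before it is completed fails the run):
1. the stop is flipped fully down (within 0.06 rad) (value of joint leaf below 0.06 rad), for 0.2 s.
2. with the stop still down and the moulding flush along the fence (within 2.5 mm and 0.025 rad), the moulding is pressed on the stop with at least 2 N for 0.15 s (value of joint leaf below 0.06 rad and contact force between blank and stop above 2 N and x of blank_mid in the frame of stop above -0.0425 m and angle between the y axis of blank_mid and the y axis of stop, either way round below 0.025 rad), for 0.15 s.
At the end, for the whole second after the job is handed in: The leaf is up (above 1.3 rad) and at rest; the moulding lies still, flat on the bed, flush along the fence (within 2.5 mm and 0.025 rad) with its end within 2 mm of where the lowered stop's face is (value of joint leaf above 1.3 rad and velocity of joint leaf between -0.1 and 0.1 rad/s and y of blank_mid in the frame of adjuster between -0.086 and -0.082 m and height (world z) of blank_mid below 0.043 m and linear speed of blank below 0.01 m/s and x of blank_mid in the frame of stop above -0.0425 m and angle between the y axis of blank_mid and the y axis of stop, either way round below 0.025 rad); the robot touches nothing.
It fails at once if the moulding and the stop press on each other with more than 12 N (the edge chips) (contact force between blank and stop above 12 N).
It fails at once if the moulding is pressed on the fence or bed with more than 30 N (contact force between blank and jig above 30 N).
It fails at once if a bystander is moved by more than 20 mm (distance of any of bowl, sprayer, scraper, offcut from where it was at the start of the episode above 0.02 m).
It also fails if it takes over 72 s, if anything falls off the work surface, if the arm or the gripper's body presses on something with over 40 N, if the wrist force passes 120 N, or if a joint passes its speed limit or range.

## Working session

There is one attempt and no reset: what is moved stays moved. The work goes in short steps, Python scripts to look and compute and a tool call to move; the robot and the scene stay as the last step left them, time stands still between calls to the robot, and variables do not carry over. Pictures are saved under pics/ and viewed, at most 10 in all, crops included, and the job is handed in when it is done.

Besides the shell and the picture viewer there is one more tool, called after ">>>" as name(argument=value, ...) on one line, values as JSON. jog_arm: Moves the arm, as the interface text tells. Its arguments: {"type":"object","properties":{"increments":{"type":"array"},"grip_force":{"type":"number"}},"required":["increments"]}

```bash
mkdir -p pics; ls
python3 - <<'E'
from bench import ctrl, vision
import cv2
for n in ("top","side"):
    im=vision.get_image(n); cv2.imwrite(f"pics/{n}0.png",im["color"])
    print(n,im["fx"],im["fy"],im["cx"],im["cy"],im["k1"],im["extrinsics"])
    for t in ("jig","stop","leaf","blank_mid","bowl","sprayer","scraper","offcut"):
        print(t,[(([round(x) for x in d["bbox"]]),round(d["conf"],2)) for d in vision.spot_in(n,t)[:3]])
print(ctrl.get_state())
E
```

```text
pics
top 434.7644074801918 434.7644074801918 314.069462860481 200.95720298434787 -0.10236247886285073 [[ 1.77110920e-02 -9.99835142e-01  4.00077507e-03 -4.54088192e-02]
 [-9.83791459e-01 -1.81407356e-02 -1.78396410e-01  4.42997833e-01]
 [ 1.78439577e-01 -7.76333108e-04 -9.83950565e-01  1.47575376e+00]
 [ 0.00000000e+00  0.00000000e+00  0.00000000e+00  1.00000000e+00]]
jig [([236, 140, 394, 216], 0.72)]
stop [([288, 130, 321, 162], 0.64)]
leaf [([291, 132, 315, 156], 0.69), ([236, 140, 393, 215], 0.48)]
blank_mid [([345, 237, 396, 278], 0.84), ([326, 173, 373, 193], 0.71)]
bowl [([420, 147, 461, 186], 0.84)]
sprayer [([178, 138, 200, 164], 0.55)]
scraper [([178, 184, 193, 242], 0.7)]
offcut [([422, 196, 453, 221], 0.86)]
side 490.86462117252825 490.86462117252825 314.3705961131119 200.78796516431532 -0.12370069133584373 [[ 0.97653114 -0.2153678   0.00190992 -0.45486778]
 [-0.15529912 -0.71025375 -0.68660163  0.11366579]
 [ 0.14922841  0.67019126 -0.72703133  1.68504998]
 [ 0.          0.          0.          1.        ]]
jig [([295, 154, 384, 288], 0.74)]
stop [([346, 157, 371, 209], 
[... 333 characters left out ...]
': 0.9, 'joint_positions': array([ 1.14109795,  0.32099098, -0.07008728,  1.45047577,  0.02258622,
        1.37082604, -0.05692691]), 'qd': array([-0.00109857,  0.00180145, -0.00028088,  0.00093798,  0.00118078,
       -0.00023963, -0.00107485]), 'joint_torque': array([ 4.21450250e-04, -4.91094768e+01, -4.02919874e-01, -3.12772465e+01,
       -6.37175096e-02,  3.35460319e-02,  1.36369508e-05]), 'position': array([ 0.27907624, -0.58706445,  0.22260447]), 'tool_rot': array([ 3.06448275e+00,  6.91354099e-01, -2.34127300e-05]), 'ft_force': array([ 0.25990123,  0.1181266 , -0.49891457]), 'torque': array([ 0.04796654,  0.00893002, -0.01058246]), 'grip_force': 0.0, 'grip_width': 1.0021583484392032}
```

Run:
```python
import cv2,numpy as np
a=cv2.imread("pics/top0.png")[120:290,170:470]; b=cv2.imread("pics/side0.png")[100:350,240:420]
cv2.imwrite("pics/t1.png",cv2.resize(a,None,fx=2.65,fy=2.65,interpolation=3))
cv2.imwrite("pics/s1.png",cv2.resize(b,None,fx=2.4,fy=2.4,interpolation=3))
```

```text
(no output)
```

View pics/t1.png

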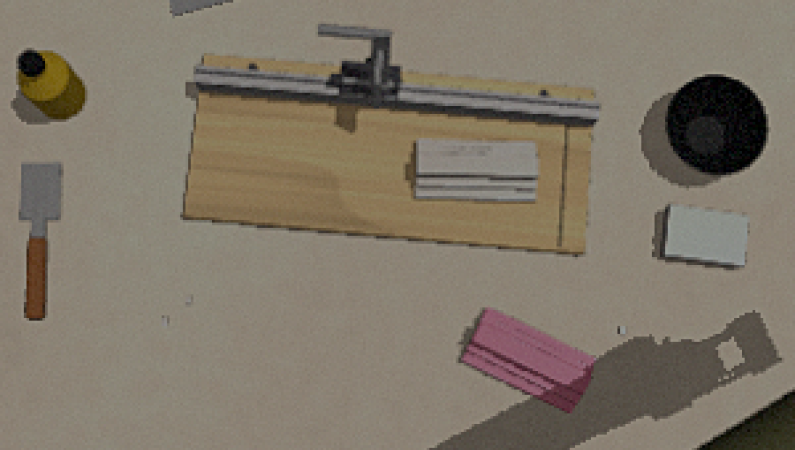

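View pics/s1.png

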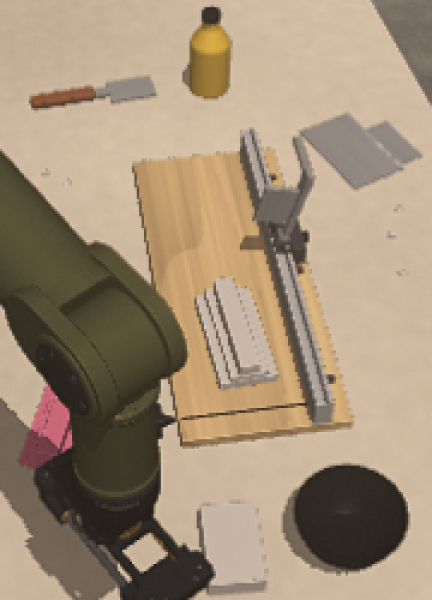

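The top crop shows the bed (front corners about (183,217) and (583,255)), the upright leaf with its pin towards +y (320–385, 30), the white moulding at (415–538, 140–202) and the pink look-alike at (530,360). The side crop agrees with this.

```bash
cat > h.py <<'E'
import numpy as np, cv2, json
from scipy.optimize import least_squares
from scipy.spatial.transform import Rotation as R
def cam(im): 
    return np.array([[im["fx"],0,im["cx"]],[0,im["fy"],im["cy"]],[0,0,1]]),np.array([im["k1"],0,0,0,0.]),np.array(im["extrinsics"])
def proj(im,P):
    K,d,E=cam(im); return cv2.projectPoints(np.atleast_2d(P).astype(float),cv2.Rodrigues(E[:3,:3])[0],E[:3,3],K,d)[0][:,0]
def back(im,uv,z):
    K,d,E=cam(im); n=cv2.undistortPoints(np.array(uv,float).reshape(-1,1,2),K,d)[:,0]
    D=np.c_[n,np.ones(len(n))]@E[:3,:3]; c=-E[:3,:3].T@E[:3,3]
    return c+D*((z-c[2])/D[:,2])[:,None]
E
python3 - <<'E'
from h import *
from bench import vision
t=vision.get_image("top"); s=vision.get_image("side")
T=lambda *p:np.array(p)/2.65+[170,120]-.0
S=lambda *p:np.array(p)/2.4+[240,100]
print("bed corners FL FR BR BL top\n",back(t,T([183,217],[583,255],[597,90],[203,55]),.018).round(4))
print("bed side NL, NR(front)\n",back(s,S([133,162],[182,445],[352,425]),.018).round(4))
print("fence top front L,R top\n",back(t,T([196,66],[599,103]),.063).round(4))
print("fence top front side\n",back(s,S([242,131],[312,404]),.063).round(4))
print("blank bottom front corners top\n",back(t,T([415,200],[537,203]),.032).round(4), "rib far top\n",back(t,T([415,140],[537,143]),.062).round(4))
print("blank side: near end bottom L,R, far-left",back(s,S([222,389],[278,377],[196,300]),.025).round(4))
E
```

```text
bed corners FL FR BR BL top
 [[ 0.4395  0.2284  0.018 ]
 [ 0.3979 -0.3063  0.018 ]
 [ 0.6264 -0.329   0.018 ]
 [ 0.666   0.2123  0.018 ]]
bed side NL, NR(front)
 [[ 0.441   0.2268  0.018 ]
 [ 0.4009 -0.3154  0.018 ]
 [ 0.6261 -0.3336  0.018 ]]
fence top front L,R top
 [[ 0.6359  0.2135  0.063 ]
 [ 0.5951 -0.3226  0.063 ]]
fence top front side
 [[ 0.6163  0.2131  0.063 ]
 [ 0.5712 -0.3195  0.063 ]]
blank bottom front corners top
 [[ 0.4656 -0.0811  0.032 ]
 [ 0.4646 -0.2432  0.032 ]] rib far top
 [[ 0.5399 -0.0792  0.062 ]
 [ 0.5391 -0.2397  0.062 ]]
blank side: near end bottom L,R, far-left [[ 0.4715 -0.2444  0.025 ]
 [ 0.5502 -0.2414  0.025 ]
 [ 0.4728 -0.0843  0.025 ]]
```

Run:
```python
import cv2,numpy as np
a=cv2.imread("pics/top0.png")[120:175,280:335]; b=cv2.imread("pics/side0.png")[145:220,325:400]
f=lambda x:cv2.resize(x,(560,560),interpolation=cv2.INTER_CUBIC)
cv2.imwrite("pics/ts2.png",np.hstack([f(a),f(b)])[:, :1120] if 0 else cv2.resize(np.hstack([f(a),f(b)]),(800,400)))
```

```text
(no output)
```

View pics/ts2.png

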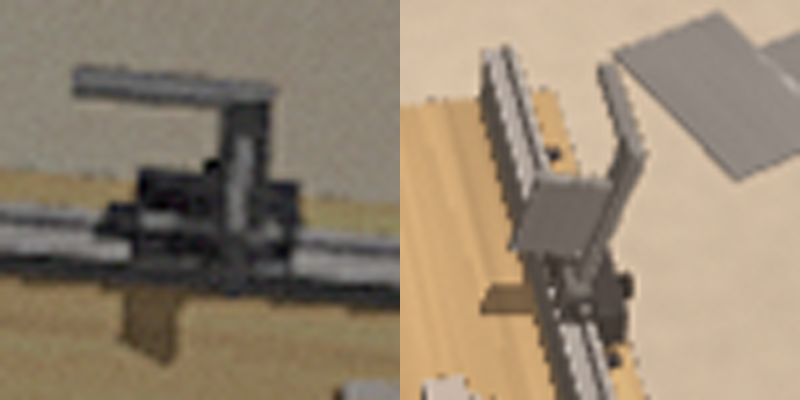

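The left panel (top) shows the pin from its tip (73,82) to the bar (225,95) and the block from 135 to 300. The right panel (side) shows the pin tip at (605,65) and the bar end at (640,155), so the leaf is up and tilted back.

```bash
cat >> h.py <<'E'
Y=-0.0776; ex=np.array([np.cos(Y),np.sin(Y),0]); ey=np.array([-np.sin(Y),np.cos(Y),0])
J=np.array([0.533,-0.050,0.]) # jig centre
O=J+.06*ex+[0,0,.018]         # on bed at fence face, jig middle
def loc(p): d=np.asarray(p)-O; return np.c_[d@ex,d@ey,d[...,2]]*1000
E
python3 - <<'E'
from h import *
from bench import vision
t=vision.get_image("top"); s=vision.get_image("side")
T=lambda *p:np.array(p)/7.273+[280,120]
S=lambda *p:np.array(p)/5.333+[325,145]
for a,b in (([75,82],[205,65]),([262,100],[238,155])):
    a=T(a);b=S(b)
    r=least_squares(lambda P:np.r_[proj(t,P)[0]-a,proj(s,P)[0]-b],[.6,0,.17])
    print(r.x.round(4),r.fun.round(2),loc(r.x[None]).round(1))
print("block back edge top z=.085",loc(back(t,T([137,180],[300,190]),.085)).round(1))
print("block front z=.085",loc(back(t,T([135,235],[295,245]),.085)).round(1))
E
```

```text
Traceback (most recent call last):
ValueError: `f0` passed has more than 1 dimension.
```

Run:
```python
from h import *
from bench import vision
t=vision.get_image("top"); s=vision.get_image("side")
T=lambda *p:np.array(p)/7.273+[280,120]
S=lambda *p:np.array(p)/5.333+[325,145]
for a,b in (([75,82],[205,65]),([262,100],[238,155])):
    a=T(a)[0];b=S(b)[0]
    r=least_squares(lambda P:np.r_[proj(t,P)[0]-a,proj(s,P)[0]-b],[.6,0,.17])
    print(r.x.round(4),r.fun.round(2),loc(r.x[None]).round(1))
print("block back edge top z=.085",loc(back(t,T([137,180],[300,190]),.085)).round(1))
print("block front z=.085",loc(back(t,T([135,235],[295,245]),.085)).round(1))
```

```text
[0.6454 0.0436 0.1906] [ 0.02 -0.35 -0.34  0.13] [[ 44.8 102.1 172.6]]
[ 0.6407 -0.0398  0.1888] [ 0.04 -0.82 -0.79  0.29] [[ 46.6  18.5 170.8]]
block back edge top z=.085 [[34.  76.5 67. ]
 [36.6 -1.3 67. ]]
block front z=.085 [[ 6.8 74.6 67. ]
 [ 9.2 -1.5 67. ]]
```

```bash
cat >> h.py <<'E'
SY=37. # stop middle along fence, mm from jig middle
def show():
    from bench import ctrl
    s=ctrl.get_state(); l=loc(s["position"][None])[0]-[0,SY,0]
    M=R.from_rotvec(s["tool_rot"]).as_matrix()
    Mt=np.c_[ey,ex,[0,0,-1]]
    print("t",s["time"],"stopframe",l.round(1),"err rot (tool)",R.from_matrix(M.T@Mt).as_rotvec().round(3),"F loc",np.round([s["ft_force"]@ex,s["ft_force"]@ey,s["ft_force"][2]],2),"grip",round(s["grip_width"],3),s["grip_force"])
    return s,l,M
def togo(x,y,z):
    s,l,M=show(); d=np.array([x,y,z])-l
    w=d[0]*ex+d[1]*ey+[0,0,d[2]]; print("tool shift mm",(M.T@w).round(1))
E
python3 -c "
from h import *
togo(45,45,250)"
```

```text
t 1.2 stopframe [-271.5 -592.1  204.6] err rot (tool) [ 0.     0.    -1.049] F loc [0.1  0.35 0.42] grip 1.009 0.0
tool shift mm [ 591.8 -394.8  -45.5]
```

>>> jog_arm(increments=[{"tx": 30,"ty": -15,"tz": -22,"wz": -0.1,"gripper": 1},{"tx": 62,"ty": -34,"tz": -40,"wz": -0.2,"gripper": 1},{"tx": 97,"ty": -56,"tz": -45,"wz": -0.3,"gripper": 1},{"tx": 131,"ty": -79,"tz": -45,"wz": -0.4,"gripper": 1},{"tx": 165,"ty": -102,"tz": -45,"wz": -0.5,"gripper": 1}])

```text
validation failed for argument at $.in...
```

```bash
python3 -c "
from h import *
togo(45,45,250)"
```

```text
t 1.2 stopframe [-271.5 -592.1  204.6] err rot (tool) [ 0.     0.    -1.049] F loc [0.1  0.35 0.42] grip 1.009 0.0
tool shift mm [ 591.8 -394.8  -45.5]
```

>>> jog_arm(increments=[{"tx": 30,"ty": -15,"tz": -22,"wx": 0,"wy": 0,"wz": -0.1,"gripper": 1},{"tx": 62,"ty": -34,"tz": -40,"wx": 0,"wy": 0,"wz": -0.2,"gripper": 1},{"tx": 97,"ty": -56,"tz": -45,"wx": 0,"wy": 0,"wz": -0.3,"gripper": 1},{"tx": 131,"ty": -79,"tz": -45,"wx": 0,"wy": 0,"wz": -0.4,"gripper": 1},{"tx": 165,"ty": -102,"tz": -45,"wx": 0,"wy": 0,"wz": -0.5,"gripper": 1}])

```text
time: 1.62
position: [0.3853, -0.4226, 0.2685]
tool_rot: [2.793, 1.434, 0.001]
ft_force: [0.6, -0.1, 0.8]
grip_width: 0.996
grip_force: 0.0
```

```bash
python3 -c "
from h import *
togo(45,45,250)"
```

```text
t 1.6167 stopframe [-178.3 -420.   250.5] err rot (tool) [ 0.002  0.001 -0.545] F loc [ 0.62 -0.08  0.85] grip 0.996 0.0
tool shift mm [ 5.134e+02 -4.990e+01  2.000e-01]
```

>>> jog_arm(increments=[{"tx": 40,"ty": -4,"tz": 0,"wx": 0,"wy": 0,"wz": -0.11,"gripper": 1},{"tx": 80,"ty": -8,"tz": 0,"wx": 0,"wy": 0,"wz": -0.22,"gripper": 1},{"tx": 120,"ty": -12,"tz": 0,"wx": 0,"wy": 0,"wz": -0.33,"gripper": 1},{"tx": 160,"ty": -16,"tz": 0,"wx": 0,"wy": 0,"wz": -0.44,"gripper": 1},{"tx": 200,"ty": -20,"tz": 0,"wx": 0,"wy": 0,"wz": -0.545,"gripper": 1}])

```text
time: 2.03
position: [0.4861, -0.2486, 0.2679]
tool_rot: [2.304, 2.134, -0.0]
ft_force: [0.7, -0.7, -0.2]
grip_width: 0.998
grip_force: 0.0
```

```bash
python3 -c "
from h import *
togo(45,45,250)"
```

```text
t 2.0333 stopframe [ -91.4 -238.6  249.9] err rot (tool) [0.001 0.001 0.001] F loc [ 0.8  -0.66 -0.25] grip 0.998 0.0
tool shift mm [ 2.835e+02  1.366e+02 -2.000e-01]
```

>>> jog_arm(increments=[{"tx": 28,"ty": 14,"tz": 0,"wx": 0,"wy": 0,"wz": 0,"gripper": 1},{"tx": 56,"ty": 27,"tz": 0,"wx": 0,"wy": 0,"wz": 0,"gripper": 1},{"tx": 84,"ty": 41,"tz": 0,"wx": 0,"wy": 0,"wz": 0,"gripper": 1},{"tx": 112,"ty": 54,"tz": 0,"wx": 0,"wy": 0,"wz": 0,"gripper": 1},{"tx": 140,"ty": 68,"tz": 0,"wx": 0,"wy": 0,"wz": 0,"gripper": 1}])

```text
time: 2.45
position: [0.5652, -0.1151, 0.2679]
tool_rot: [2.31, 2.128, -0.0]
ft_force: [0.5, -0.1, -0.2]
grip_width: 1.001
grip_force: 0.0
```

>>> jog_arm(increments=[{"tx": 35,"ty": 17,"tz": 0,"wx": 0,"wy": 0,"wz": 0,"gripper": 0.7},{"tx": 70,"ty": 34,"tz": 0,"wx": 0,"wy": 0,"wz": 0,"gripper": 0.7},{"tx": 105,"ty": 51,"tz": 0,"wx": 0,"wy": 0,"wz": 0,"gripper": 0.7},{"tx": 139,"ty": 67,"tz": 0,"wx": 0,"wy": 0,"wz": 0,"gripper": 0.7},{"tx": 139,"ty": 67,"tz": 0,"wx": 0,"wy": 0,"wz": 0,"gripper": 0.7}])

```text
time: 2.87
position: [0.6442, 0.0271, 0.2669]
tool_rot: [-2.295, -2.138, -0.008]
ft_force: [-1.5, 1.6, -0.1]
grip_width: 0.736
grip_force: 0.0
```

Run:
```python
from h import *
togo(45,45,160)
from bench import vision
t=vision.get_image("top")["color"][105:180,265:345]; s=vision.get_image("side")["color"][115:215,315:415]
f=lambda x:cv2.resize(x,(400,400),interpolation=cv2.INTER_CUBIC)
cv2.imwrite("pics/p3.png",np.hstack([f(t),f(s)]))
```

```text
t 2.8667 stopframe [ 44.9  48.5 248.9] err rot (tool) [ 0.    -0.007  0.007] F loc [-1.61  1.47 -0.07] grip 0.736 0.0
tool shift mm [-4.1  0.1 88.9]
```

View pics/p3.png

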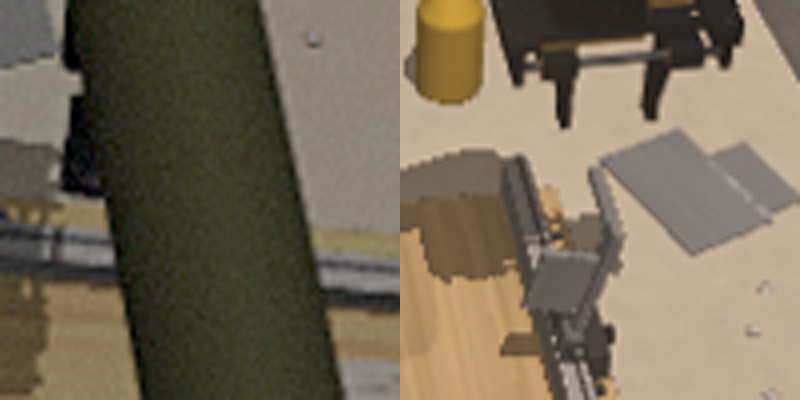

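The side panel shows the open fingertips (565,125) and (652,118) straddling the pin (597,170) below them. I'll descend and pinch.

>>> jog_arm(increments=[{"tx": -4,"ty": 0,"tz": 22,"wx": 0,"wy": 0,"wz": 0,"gripper": 0.7},{"tx": -4,"ty": 0,"tz": 45,"wx": 0,"wy": 0,"wz": 0,"gripper": 0.7},{"tx": -4,"ty": 0,"tz": 68,"wx": 0,"wy": 0,"wz": 0,"gripper": 0.7},{"tx": -4,"ty": 0,"tz": 88,"wx": 0,"wy": 0,"wz": 0,"gripper": 0.7},{"tx": -4,"ty": 0,"tz": 94,"wx": 0,"wy": 0,"wz": 0,"gripper": 0.7}])

```text
time: 3.38
position: [0.6402, 0.0097, 0.17]
tool_rot: [-2.312, -2.123, 0.008]
ft_force: [-0.5, -0.2, 0.1]
grip_width: 0.699
grip_force: 0.0
```

>>> jog_arm(increments=[{"tx": 0,"ty": 0,"tz": 0,"wx": 0,"wy": 0,"wz": 0,"gripper": 0.4},{"tx": 0,"ty": 0,"tz": 0,"wx": 0,"wy": 0,"wz": 0,"gripper": 0},{"tx": 0,"ty": 0,"tz": 0,"wx": 0,"wy": 0,"wz": 0,"gripper": 0},{"tx": 0,"ty": 0,"tz": 0,"wx": 0,"wy": 0,"wz": 0,"gripper": 0},{"tx": 0,"ty": 0,"tz": 0,"wx": 0,"wy": 0,"wz": 0,"gripper": 0}], grip_force=6)

```text
time: 3.8
position: [0.6432, 0.0126, 0.175]
tool_rot: [2.309, 2.127, 0.002]
ft_force: [-0.2, -0.5, -1.1]
grip_width: 0.408
grip_force: 0.0
```

Run:
```python
from h import *
togo(45,45,151)
```

```text
t 3.8 stopframe [ 45.1  34.  157. ] err rot (tool) [ 0.002  0.    -0.004] F loc [-0.14 -0.51 -1.07] grip 0.408 0.0
tool shift mm [11.  -0.1  6. ]
```

>>> jog_arm(increments=[{"tx": 5,"ty": 0,"tz": 2,"wx": 0,"wy": 0,"wz": 0,"gripper": 0.35},{"tx": 10,"ty": 0,"tz": 4,"wx": 0,"wy": 0,"wz": 0,"gripper": 0.3},{"tx": 10,"ty": 0,"tz": 4,"wx": 0,"wy": 0,"wz": 0,"gripper": 0},{"tx": 10,"ty": 0,"tz": 4,"wx": 0,"wy": 0,"wz": 0,"gripper": 0},{"tx": 10,"ty": 0,"tz": 4,"wx": 0,"wy": 0,"wz": 0,"gripper": 0}], grip_force=6)

```text
time: 4.22
position: [0.6436, 0.0229, 0.1696]
tool_rot: [2.31, 2.129, 0.001]
ft_force: [1.3, -0.5, 0.6]
grip_width: 0.157
grip_force: 5.1
```

>>> jog_arm(increments=[{"tx": 0,"ty": 0,"tz": 0,"wx": 0,"wy": 0,"wz": 0,"gripper": 0},{"tx": 0,"ty": 0,"tz": 0,"wx": 0,"wy": 0,"wz": 0,"gripper": 0},{"tx": 0,"ty": 0,"tz": 0,"wx": 0,"wy": 0,"wz": 0,"gripper": 0},{"tx": 0,"ty": 0,"tz": 0,"wx": 0,"wy": 0,"wz": 0,"gripper": 0},{"tx": 0,"ty": 0,"tz": 0,"wx": 0,"wy": 0,"wz": 0,"gripper": 0}], grip_force=6)

```text
time: 4.63
position: [0.6436, 0.0226, 0.1697]
tool_rot: [2.31, 2.128, 0.001]
ft_force: [1.7, 0.4, 0.2]
grip_width: 0.156
grip_force: 6.0
```

Run:
```python
from h import *
togo(45,45,151)
```

```text
t 4.6333 stopframe [ 44.7  44.  151.7] err rot (tool) [ 0.001 -0.    -0.004] F loc [1.71 0.58 0.18] grip 0.156 6.001906469464302
tool shift mm [1.  0.3 0.7]
```

>>> jog_arm(increments=[{"tx": 0,"ty": -14,"tz": -2.7,"wx": 0,"wy": 0,"wz": 0,"gripper": 0},{"tx": 0,"ty": -27.9,"tz": -3.6,"wx": 0,"wy": 0,"wz": 0,"gripper": 0},{"tx": 0,"ty": -41.9,"tz": -2.8,"wx": 0,"wy": 0,"wz": 0,"gripper": 0},{"tx": 0,"ty": -55.6,"tz": -0.4,"wx": 0,"wy": 0,"wz": 0,"gripper": 0},{"tx": 0,"ty": -68.9,"tz": 3.7,"wx": 0,"wy": 0,"wz": 0,"gripper": 0}], grip_force=12)

```text
time: 5.05
position: [0.5753, 0.0284, 0.1671]
tool_rot: [2.309, 2.127, 0.004]
ft_force: [1.9, 0.9, 2.6]
grip_width: 0.155
grip_force: 12.0
```

Run:
```python
from h import *
togo(-24.2,45,147.9)
```

```text
t 5.05 stopframe [-23.9  44.4 149.1] err rot (tool) [ 0.003 -0.    -0.004] F loc [1.87 1.03 2.57] grip 0.155 12.007984220981598
tool shift mm [ 0.6 -0.3  1.2]
```

Forces stay low, so the arc is right. I'll continue.

>>> jog_arm(increments=[{"tx": 0,"ty": -12.8,"tz": 5.6,"wx": 0,"wy": 0,"wz": 0,"gripper": 0},{"tx": 0,"ty": -24.7,"tz": 12.8,"wx": 0,"wy": 0,"wz": 0,"gripper": 0},{"tx": 0,"ty": -35.7,"tz": 21.3,"wx": 0,"wy": 0,"wz": 0,"gripper": 0},{"tx": 0,"ty": -45.6,"tz": 31.2,"wx": 0,"wy": 0,"wz": 0,"gripper": 0},{"tx": 0,"ty": -54.3,"tz": 42.1,"wx": 0,"wy": 0,"wz": 0,"gripper": 0}])

```text
time: 5.47
position: [0.5208, 0.0326, 0.1243]
tool_rot: [2.309, 2.127, 0.002]
ft_force: [2.2, 0.5, 0.5]
grip_width: 0.159
grip_force: 12.0
```

>>> jog_arm(increments=[{"tx": 0,"ty": -7.2,"tz": 11.9,"wx": 0,"wy": 0,"wz": 0,"gripper": 0},{"tx": 0,"ty": -13,"tz": 24.7,"wx": 0,"wy": 0,"wz": 0,"gripper": 0},{"tx": 0,"ty": -17.1,"tz": 38,"wx": 0,"wy": 0,"wz": 0,"gripper": 0},{"tx": 0,"ty": -19.7,"tz": 51.7,"wx": 0,"wy": 0,"wz": 0,"gripper": 0},{"tx": 0,"ty": -20.5,"tz": 63,"wx": 0,"wy": 0,"wz": 0,"gripper": 0}])

```text
time: 5.88
position: [0.5014, 0.0337, 0.0609]
tool_rot: [2.308, 2.126, 0.003]
ft_force: [4.7, -1.3, 2.6]
grip_width: 0.156
grip_force: 12.0
```

Run:
```python
from h import *
togo(-99,45,39)
```

```text
t 5.8833 stopframe [-98.   44.   42.9] err rot (tool) [ 0.004  0.001 -0.005] F loc [ 4.83 -0.92  2.62] grip 0.156 11.99332907795906
tool shift mm [ 1.  -1.1  3.9]
```

>>> jog_arm(increments=[{"tx": 0,"ty": 0,"tz": 1,"wx": 0,"wy": 0,"wz": 0,"gripper": 0},{"tx": 0,"ty": 0,"tz": 2,"wx": 0,"wy": 0,"wz": 0,"gripper": 0},{"tx": 0,"ty": 0,"tz": 3,"wx": 0,"wy": 0,"wz": 0,"gripper": 0},{"tx": 0,"ty": 0,"tz": 3,"wx": 0,"wy": 0,"wz": 0,"gripper": 0},{"tx": 0,"ty": 0,"tz": 3,"wx": 0,"wy": 0,"wz": 0,"gripper": 0}])

```text
time: 6.3
position: [0.5017, 0.034, 0.059]
tool_rot: [2.309, 2.126, 0.003]
ft_force: [2.6, -1.1, 5.1]
grip_width: 0.154
grip_force: 12.0
```

Run:
```python
from h import *
togo(-99,45,39)
```

```text
t 6.3 stopframe [-97.7  44.4  41. ] err rot (tool) [ 0.003  0.    -0.005] F loc [ 2.67 -0.95  5.13] grip 0.154 11.973679214715958
tool shift mm [ 0.6 -1.3  2. ]
```

>>> jog_arm(increments=[{"tx": 0,"ty": 0,"tz": 1,"wx": 0,"wy": 0,"wz": 0,"gripper": 0},{"tx": 0,"ty": 0,"tz": 2,"wx": 0,"wy": 0,"wz": 0,"gripper": 0},{"tx": 0,"ty": 0,"tz": 3,"wx": 0,"wy": 0,"wz": 0,"gripper": 0},{"tx": 0,"ty": 0,"tz": 3,"wx": 0,"wy": 0,"wz": 0,"gripper": 0},{"tx": 0,"ty": 0,"tz": 3,"wx": 0,"wy": 0,"wz": 0,"gripper": 0}])

```text
time: 6.72
position: [0.502, 0.0343, 0.0564]
tool_rot: [2.309, 2.127, 0.003]
ft_force: [1.9, -0.8, 8.7]
grip_width: 0.154
grip_force: 12.0
```

Run:
```python
from h import *
togo(-99,45,39)
```

```text
t 6.7167 stopframe [-97.4  44.6  38.4] err rot (tool) [ 0.003  0.    -0.005] F loc [ 2.   -0.66  8.74] grip 0.154 11.998910307884216
tool shift mm [ 0.4 -1.6 -0.6]
```

>>> jog_arm(increments=[{"tx": 0,"ty": 0,"tz": 0,"wx": 0,"wy": 0,"wz": 0,"gripper": 0.5},{"tx": 0,"ty": 0,"tz": 0,"wx": 0,"wy": 0,"wz": 0,"gripper": 0.5},{"tx": 0,"ty": 0,"tz": 0,"wx": 0,"wy": 0,"wz": 0,"gripper": 0.5},{"tx": 0,"ty": 0,"tz": 0,"wx": 0,"wy": 0,"wz": 0,"gripper": 0.5},{"tx": 0,"ty": 0,"tz": -15,"wx": 0,"wy": 0,"wz": 0,"gripper": 0.5}])

```text
time: 7.13
position: [0.4969, 0.0342, 0.0669]
tool_rot: [-2.307, -2.125, 0.008]
ft_force: [-1.4, -0.4, -0.4]
grip_width: 0.44
grip_force: 0.0
```

>>> jog_arm(increments=[{"tx": 0,"ty": 0,"tz": -20,"wx": 0,"wy": 0,"wz": 0,"gripper": 0.5},{"tx": 0,"ty": 0,"tz": -45,"wx": 0,"wy": 0,"wz": 0,"gripper": 0.5},{"tx": 0,"ty": 0,"tz": -75,"wx": 0,"wy": 0,"wz": 0,"gripper": 0.5},{"tx": 0,"ty": 0,"tz": -105,"wx": 0,"wy": 0,"wz": 0,"gripper": 0.5},{"tx": 0,"ty": 0,"tz": -120,"wx": 0,"wy": 0,"wz": 0,"gripper": 0.5}])

```text
time: 7.55
position: [0.5009, 0.0347, 0.1928]
tool_rot: [2.309, 2.127, 0.003]
ft_force: [0.2, -0.3, 0.2]
grip_width: 0.499
grip_force: 0.0
```

Run:
```python
from h import *
togo(-99,45,180)
from bench import vision
t=vision.get_image("top")["color"][115:215,260:400]; s=vision.get_image("side")["color"][140:280,290:400]
cv2.imwrite("pics/p4.png",np.hstack([cv2.resize(t,(440,314),interpolation=2),cv2.resize(s[:,:],(247,314),interpolation=2)]))
```

```text
t 7.55 stopframe [-98.5  45.  174.8] err rot (tool) [ 0.003  0.    -0.004] F loc [ 0.21 -0.31  0.24] grip 0.499 0.0
tool shift mm [-0.  -0.5 -5.2]
```

View pics/p4.png

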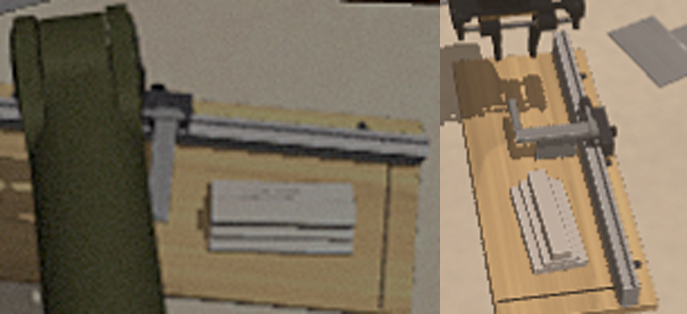

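The leaf bar is now level over the bed, seen at top (165,110–220) and side (515–600,133). The moulding is undisturbed at (210–355,180–250).

Run:
```python
from h import *
from bench import vision
t=vision.get_image("top")
print("bar end L,R stop frame", loc(back(t,np.array([[153,219],[171,219]])/3.143+[260,115],.081))-[0,SY,0])
f=np.array([[212,250],[352,253]])/3.143+[260,115]; b=np.array([[212,181],[352,182]])/3.143+[260,115]
F=back(t,f,.032);B=back(t,b,.032); print(F.round(4),B.round(4))
c=(F.mean(0)+B.mean(0))/2; print(c,loc(c[None])-[0,SY,0])
c=np.array([.508,-.1625,.04]);p=(loc(c[None])-[0,SY,0])[0];print(p); togo(p[0],p[1],90)
```

```text
bar end L,R stop frame [[-102.93529051   -8.20854114   63.        ]
 [-101.05842685  -27.66897858   63.        ]]
[[ 0.469  -0.084   0.032 ]
 [ 0.4685 -0.241   0.032 ]] [[ 0.5484 -0.0831  0.032 ]
 [ 0.5503 -0.2416  0.032 ]]
[ 0.50904071 -0.16241541  0.032     ] [[ -75.17250487 -150.93448232   14.        ]]
[ -76.20352479 -151.09949949   22.        ]
t 7.7 stopframe [-99.1  44.6 172.4] err rot (tool) [ 0.001  0.    -0.004] F loc [ 0.36  0.1  -1.38] grip 0.495 0.0
tool shift mm [-195.6   23.6   82.5]
```

>>> jog_arm(increments=[{"tx": -36,"ty": 5,"tz": 0,"wx": 0,"wy": 0,"wz": -0.02,"gripper": 0.55},{"tx": -74,"ty": 10,"tz": 0,"wx": 0,"wy": 0,"wz": -0.04,"gripper": 0.55},{"tx": -114,"ty": 15,"tz": 0,"wx": 0,"wy": 0,"wz": -0.06,"gripper": 0.55},{"tx": -154,"ty": 20,"tz": 15,"wx": 0,"wy": 0,"wz": -0.07,"gripper": 0.55},{"tx": -190,"ty": 24,"tz": 30,"wx": 0,"wy": 0,"wz": -0.07,"gripper": 0.55}])

```text
time: 8.12
position: [0.5077, -0.159, 0.1583]
tool_rot: [-2.234, -2.208, 0.002]
ft_force: [0.5, -0.2, -0.5]
grip_width: 0.548
grip_force: 0.0
```

>>> jog_arm(increments=[{"tx": -3,"ty": 0,"tz": 20,"wx": 0,"wy": 0,"wz": 0,"gripper": 0.55},{"tx": -6,"ty": 0,"tz": 40,"wx": 0,"wy": 0,"wz": 0,"gripper": 0.55},{"tx": -6,"ty": 0,"tz": 50,"wx": 0,"wy": 0,"wz": 0,"gripper": 0.55},{"tx": -6,"ty": 0,"tz": 50,"wx": 0,"wy": 0,"wz": 0,"gripper": 0.55},{"tx": -6,"ty": 0,"tz": 50,"wx": 0,"wy": 0,"wz": 0,"gripper": 0.55}])

```text
time: 8.53
position: [0.5077, -0.1618, 0.1087]
tool_rot: [-2.231, -2.208, 0.001]
ft_force: [0.1, -0.4, -0.5]
grip_width: 0.546
grip_force: 0.0
```

Run:
```python
from h import *
togo(-75.5,-151,27)
from bench import vision
s=vision.get_image("side")["color"][150:290,280:400]
cv2.imwrite("pics/p5.png",cv2.resize(s,(514,600),interpolation=2))
```

```text
t 8.5333 stopframe [ -76.6 -150.5   90.7] err rot (tool) [-0.002 -0.001  0.067] F loc [ 0.15 -0.36 -0.47] grip 0.546 0.0
tool shift mm [-0.7  1.2 63.7]
```

View pics/p5.png

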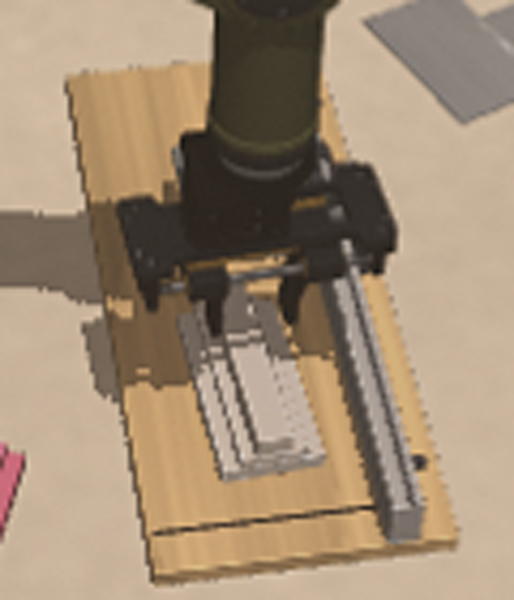

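The fingertips (215,330) and (290,320) straddle the rib. I'll descend and grip lightly.

>>> jog_arm(increments=[{"tx": -1,"ty": 1,"tz": 20,"wx": 0,"wy": 0,"wz": 0,"gripper": 0.55},{"tx": -1,"ty": 1,"tz": 38,"wx": 0,"wy": 0,"wz": 0,"gripper": 0.55},{"tx": -1,"ty": 1,"tz": 50,"wx": 0,"wy": 0,"wz": 0,"gripper": 0.55},{"tx": -1,"ty": 1,"tz": 58,"wx": 0,"wy": 0,"wz": 0,"gripper": 0.55},{"tx": -1,"ty": 1,"tz": 62,"wx": 0,"wy": 0,"wz": 0,"gripper": 0.55}])

```text
time: 9.0
position: [0.5093, -0.1636, 0.0473]
tool_rot: [-2.234, -2.209, 0.0]
ft_force: [0.2, 0.2, 0.5]
grip_width: 0.549
grip_force: 0.0
```

>>> jog_arm(increments=[{"tx": 0,"ty": 0,"tz": 0,"wx": 0,"wy": 0,"wz": 0,"gripper": 0.5},{"tx": 0,"ty": 0,"tz": 0,"wx": 0,"wy": 0,"wz": 0,"gripper": 0.4},{"tx": 0,"ty": 0,"tz": 0,"wx": 0,"wy": 0,"wz": 0,"gripper": 0.3},{"tx": 0,"ty": 0,"tz": 0,"wx": 0,"wy": 0,"wz": 0,"gripper": 0.2},{"tx": 0,"ty": 0,"tz": 0,"wx": 0,"wy": 0,"wz": 0,"gripper": 0.2}], grip_force=6)

```text
time: 9.42
position: [0.5097, -0.1642, 0.0485]
tool_rot: [2.234, 2.207, 0.0]
ft_force: [-2.3, 0.5, 2.7]
grip_width: 0.325
grip_force: 6.0
```

Run:
```python
from h import *
show()
```

```text
t 9.4167 stopframe [ -74.3 -152.7   30.5] err rot (tool) [0.001 0.001 0.066] F loc [-2.38  0.33  2.65] grip 0.325 5.999947339296341
```

>>> jog_arm(increments=[{"tx": 4,"ty": 5,"tz": 0,"wx": 0,"wy": 0,"wz": 0.015,"gripper": 0.2},{"tx": 8,"ty": 10,"tz": 0,"wx": 0,"wy": 0,"wz": 0.03,"gripper": 0.2},{"tx": 12,"ty": 15,"tz": 0,"wx": 0,"wy": 0,"wz": 0.045,"gripper": 0.2},{"tx": 16,"ty": 20,"tz": 0,"wx": 0,"wy": 0,"wz": 0.06,"gripper": 0.2},{"tx": 18,"ty": 25,"tz": 0,"wx": 0,"wy": 0,"wz": 0.067,"gripper": 0.2}])

```text
time: 9.83
position: [0.5331, -0.1481, 0.0484]
tool_rot: [-2.309, -2.13, 0.007]
ft_force: [-6.8, -3.8, 6.8]
grip_width: 0.316
grip_force: 6.0
```

Run:
```python
from h import *
show()
```

```text
t 9.8333 stopframe [ -52.3 -134.8   30.4] err rot (tool) [-0.003  0.003 -0.003] F loc [-6.49 -4.3   6.77] grip 0.316 6.004397235810757
```

>>> jog_arm(increments=[{"tx": 0,"ty": 0,"tz": -0.5,"wx": 0,"wy": 0,"wz": 0,"gripper": 0.2},{"tx": 0,"ty": 0,"tz": -1,"wx": 0,"wy": 0,"wz": 0,"gripper": 0.2},{"tx": 0,"ty": 2,"tz": -1.5,"wx": 0,"wy": 0,"wz": 0,"gripper": 0.2},{"tx": 0,"ty": 4,"tz": -1.5,"wx": 0,"wy": 0,"wz": 0,"gripper": 0.2},{"tx": 0,"ty": 4,"tz": -1.5,"wx": 0,"wy": 0,"wz": 0,"gripper": 0.2}])

```text
time: 10.25
position: [0.5387, -0.1465, 0.0489]
tool_rot: [-2.307, -2.132, -0.0]
ft_force: [0.8, 0.1, -4.8]
grip_width: 0.319
grip_force: 6.0
```

Run:
```python
from h import *
show()
```

```text
t 10.25 stopframe [ -46.8 -132.7   30.9] err rot (tool) [ 0.    -0.    -0.001] F loc [ 0.75  0.2  -4.82] grip 0.319 5.9911854565143585
```

>>> jog_arm(increments=[{"tx": 0,"ty": 0,"tz": 0.4,"wx": 0,"wy": 0,"wz": 0,"gripper": 0.2},{"tx": 0,"ty": 1,"tz": 0.4,"wx": 0,"wy": 0,"wz": 0,"gripper": 0.2},{"tx": 0,"ty": 2,"tz": 0.4,"wx": 0,"wy": 0,"wz": 0,"gripper": 0.2},{"tx": 0,"ty": 3,"tz": 0.4,"wx": 0,"wy": 0,"wz": 0,"gripper": 0.2},{"tx": 0,"ty": 3,"tz": 0.4,"wx": 0,"wy": 0,"wz": 0,"gripper": 0.2}])

```text
time: 10.67
position: [0.5418, -0.1468, 0.0489]
tool_rot: [2.307, 2.132, 0.0]
ft_force: [-0.1, 0.6, -4.6]
grip_width: 0.32
grip_force: 6.0
```

Run:
```python
from h import *
show()
```

```text
t 10.6667 stopframe [ -43.7 -132.8   30.9] err rot (tool) [ 0.    -0.    -0.001] F loc [-0.11  0.58 -4.58] grip 0.32 5.991052910685539
```

>>> jog_arm(increments=[{"tx": 0,"ty": 0.5,"tz": 0.4,"wx": 0,"wy": 0,"wz": 0,"gripper": 0.2},{"tx": 0,"ty": 1,"tz": 0.4,"wx": 0,"wy": 0,"wz": 0,"gripper": 0.2},{"tx": 0,"ty": 1.5,"tz": 0.4,"wx": 0,"wy": 0,"wz": 0,"gripper": 0.2},{"tx": 0,"ty": 2,"tz": 0.4,"wx": 0,"wy": 0,"wz": 0,"gripper": 0.2},{"tx": 0,"ty": 2,"tz": 0.4,"wx": 0,"wy": 0,"wz": 0,"gripper": 0.2}])

```text
time: 11.08
position: [0.5437, -0.147, 0.0485]
tool_rot: [2.307, 2.132, 0.0]
ft_force: [0.6, -0.3, -2.5]
grip_width: 0.322
grip_force: 6.0
```

Run:
```python
from h import *
show()
```

```text
t 11.0833 stopframe [ -41.8 -132.9   30.5] err rot (tool) [ 0.     0.    -0.001] F loc [ 0.64 -0.24 -2.51] grip 0.322 5.994194895029068
```

>>> jog_arm(increments=[{"tx": 0,"ty": 0.5,"tz": 0,"wx": 0,"wy": 0,"wz": 0,"gripper": 0.2},{"tx": 0,"ty": 1,"tz": 0,"wx": 0,"wy": 0,"wz": 0,"gripper": 0.2},{"tx": 0,"ty": 1.5,"tz": 0,"wx": 0,"wy": 0,"wz": 0,"gripper": 0.2},{"tx": 0,"ty": 2,"tz": 0,"wx": 0,"wy": 0,"wz": 0,"gripper": 0.2},{"tx": 0,"ty": 2,"tz": 0,"wx": 0,"wy": 0,"wz": 0,"gripper": 0.2}])

```text
time: 11.5
position: [0.5457, -0.1472, 0.0485]
tool_rot: [2.307, 2.132, 0.0]
ft_force: [-1.0, -0.3, -2.5]
grip_width: 0.321
grip_force: 6.0
```

Run:
```python
from h import *
show()
```

```text
t 11.5 stopframe [ -39.8 -132.9   30.5] err rot (tool) [ 0.     0.    -0.001] F loc [-1.   -0.39 -2.46] grip 0.321 5.994492396712303
```

>>> jog_arm(increments=[{"tx": 0,"ty": 0.5,"tz": 0,"wx": 0,"wy": 0,"wz": 0,"gripper": 0.2},{"tx": 0,"ty": 1,"tz": 0,"wx": 0,"wy": 0,"wz": 0,"gripper": 0.2},{"tx": 0,"ty": 1.5,"tz": 0,"wx": 0,"wy": 0,"wz": 0,"gripper": 0.2},{"tx": 0,"ty": 2,"tz": 0,"wx": 0,"wy": 0,"wz": 0,"gripper": 0.2},{"tx": 0,"ty": 2,"tz": 0,"wx": 0,"wy": 0,"wz": 0,"gripper": 0.2}])

```text
time: 11.92
position: [0.5475, -0.1474, 0.0484]
tool_rot: [-2.307, -2.132, 0.0]
ft_force: [-1.2, 0.7, -2.6]
grip_width: 0.323
grip_force: 6.0
```

Run:
```python
from h import *
show()
```

```text
t 11.9167 stopframe [ -38.  -132.9   30.4] err rot (tool) [-0.     0.    -0.001] F loc [-1.21  0.63 -2.58] grip 0.323 5.997946411371231
```

>>> jog_arm(increments=[{"tx": 0,"ty": 0.5,"tz": 0,"wx": 0,"wy": 0,"wz": 0,"gripper": 0.2},{"tx": 0,"ty": 1,"tz": 0,"wx": 0,"wy": 0,"wz": 0,"gripper": 0.2},{"tx": 0,"ty": 1.5,"tz": 0,"wx": 0,"wy": 0,"wz": 0,"gripper": 0.2},{"tx": 0,"ty": 2,"tz": 0,"wx": 0,"wy": 0,"wz": 0,"gripper": 0.2},{"tx": 0,"ty": 2,"tz": 0,"wx": 0,"wy": 0,"wz": 0,"gripper": 0.2}])

```text
time: 12.33
position: [0.5476, -0.1474, 0.0484]
tool_rot: [-2.305, -2.13, 0.005]
ft_force: [-7.9, 0.1, 3.8]
grip_width: 0.32
grip_force: 6.0
```

Run:
```python
from h import *
s,_,_=show(); print(s["torque"].round(2))
```

```text
t 12.3333 stopframe [ -37.9 -133.    30.4] err rot (tool) [-0.004  0.    -0.002] F loc [-7.84 -0.5   3.83] grip 0.32 6.004303582012653
[0.17 1.52 0.04]
```

Contact with the fence is felt (7.8 N, almost no yaw torque). I'll ease off and slide along it.

>>> jog_arm(increments=[{"tx": 0,"ty": -0.8,"tz": 0,"wx": 0,"wy": 0,"wz": 0,"gripper": 0.2},{"tx": 4,"ty": -1,"tz": 0,"wx": 0,"wy": 0,"wz": 0,"gripper": 0.2},{"tx": 8,"ty": -1,"tz": 0,"wx": 0,"wy": 0,"wz": 0,"gripper": 0.2},{"tx": 12,"ty": -1,"tz": 0,"wx": 0,"wy": 0,"wz": 0,"gripper": 0.2},{"tx": 14,"ty": -1,"tz": 0,"wx": 0,"wy": 0,"wz": 0,"gripper": 0.2}])

```text
time: 12.75
position: [0.5485, -0.136, 0.0484]
tool_rot: [2.308, 2.13, -0.006]
ft_force: [-3.9, -5.4, 1.2]
grip_width: 0.32
grip_force: 6.0
```

Run:
```python
from h import *
s,_,_=show(); print(s["torque"].round(2))
```

```text
t 12.75 stopframe [ -37.9 -121.6   30.4] err rot (tool) [-0.002  0.004 -0.003] F loc [-3.49 -5.66  1.22] grip 0.32 6.013806983828545
[-1.19  1.1   0.13]
```

>>> jog_arm(increments=[{"tx": 0,"ty": -0.5,"tz": -0.3,"wx": 0,"wy": 0,"wz": 0,"gripper": 0.2},{"tx": 0,"ty": -0.5,"tz": -0.3,"wx": 0,"wy": 0,"wz": 0,"gripper": 0.2},{"tx": 1,"ty": -0.5,"tz": -0.3,"wx": 0,"wy": 0,"wz": 0,"gripper": 0.2},{"tx": 2,"ty": -0.5,"tz": -0.3,"wx": 0,"wy": 0,"wz": 0,"gripper": 0.2},{"tx": 3,"ty": -0.5,"tz": -0.3,"wx": 0,"wy": 0,"wz": 0,"gripper": 0.2}])

```text
time: 13.17
position: [0.5488, -0.131, 0.0485]
tool_rot: [-2.308, -2.131, 0.002]
ft_force: [-4.3, -3.4, -2.1]
grip_width: 0.323
grip_force: 6.0
```

Run:
```python
from h import *
s,_,_=show(); print(s["torque"].round(2))
```

```text
t 13.1667 stopframe [ -37.9 -116.6   30.5] err rot (tool) [-0.001  0.001 -0.002] F loc [-4.03 -3.74 -2.11] grip 0.323 6.007039099931717
[-0.76  0.86  0.14]
```

>>> jog_arm(increments=[{"tx": 2,"ty": -0.4,"tz": 0,"wx": 0,"wy": 0,"wz": 0,"gripper": 0.2},{"tx": 4,"ty": -0.4,"tz": 0,"wx": 0,"wy": 0,"wz": 0,"gripper": 0.2},{"tx": 6,"ty": -0.4,"tz": 0,"wx": 0,"wy": 0,"wz": 0,"gripper": 0.2},{"tx": 7,"ty": -0.4,"tz": 0,"wx": 0,"wy": 0,"wz": 0,"gripper": 0.2},{"tx": 7,"ty": -0.4,"tz": 0,"wx": 0,"wy": 0,"wz": 0,"gripper": 0.2}])

```text
time: 13.58
position: [0.5495, -0.1226, 0.0486]
tool_rot: [-2.306, -2.132, -0.0]
ft_force: [-2.9, -0.7, -2.6]
grip_width: 0.324
grip_force: 6.0
```

Run:
```python
from h import *
s,_,_=show(); print(s["torque"].round(2))
```

```text
t 13.5833 stopframe [ -37.9 -108.1   30.6] err rot (tool) [-0.    -0.001 -0.001] F loc [-2.79 -0.89 -2.62] grip 0.324 6.0016583651304245
[-0.25  0.65  0.07]
```

>>> jog_arm(increments=[{"tx": 1,"ty": 0,"tz": 0,"wx": 0,"wy": 0,"wz": 0,"gripper": 0.2},{"tx": 2,"ty": 0,"tz": 0,"wx": 0,"wy": 0,"wz": 0,"gripper": 0.2},{"tx": 3,"ty": 0,"tz": 0,"wx": 0,"wy": 0,"wz": 0,"gripper": 0.2},{"tx": 3,"ty": 0,"tz": 0,"wx": 0,"wy": 0,"wz": 0,"gripper": 0.2},{"tx": 3,"ty": 0,"tz": 0,"wx": 0,"wy": 0,"wz": 0,"gripper": 0.2}])

```text
time: 14.0
position: [0.5496, -0.1203, 0.0487]
tool_rot: [-2.307, -2.132, 0.0]
ft_force: [-3.6, -2.5, -3.2]
grip_width: 0.321
grip_force: 6.0
```

Run:
```python
from h import *
s,_,_=show(); print(s["torque"].round(2))
```

```text
t 14.0 stopframe [ -38.  -105.8   30.7] err rot (tool) [-0.    -0.    -0.001] F loc [-3.42 -2.76 -3.25] grip 0.321 6.005324721336365
[-0.48  0.8   0.1 ]
```

>>> jog_arm(increments=[{"tx": 0.5,"ty": 0,"tz": 0,"wx": 0,"wy": 0,"wz": 0,"gripper": 0.2},{"tx": 1,"ty": 0,"tz": 0,"wx": 0,"wy": 0,"wz": 0,"gripper": 0.2},{"tx": 1.5,"ty": 0,"tz": 0,"wx": 0,"wy": 0,"wz": 0,"gripper": 0.2},{"tx": 2,"ty": 0,"tz": 0,"wx": 0,"wy": 0,"wz": 0,"gripper": 0.2},{"tx": 2,"ty": 0,"tz": 0,"wx": 0,"wy": 0,"wz": 0,"gripper": 0.2}])

```text
time: 14.42
position: [0.5498, -0.1184, 0.0487]
tool_rot: [-2.307, -2.132, 0.001]
ft_force: [-3.8, -2.8, -2.3]
grip_width: 0.326
grip_force: 6.0
```

Run:
```python
from h import *
s,_,_=show(); print(s["torque"].round(2))
```

```text
t 14.4167 stopframe [ -38.  -103.9   30.7] err rot (tool) [-0.     0.    -0.001] F loc [-3.62 -3.07 -2.34] grip 0.326 6.005898490548134
[-0.66  0.89  0.06]
```

>>> jog_arm(increments=[{"tx": 0.5,"ty": 0,"tz": 0,"wx": 0,"wy": 0,"wz": 0,"gripper": 0.2},{"tx": 1,"ty": 0,"tz": 0,"wx": 0,"wy": 0,"wz": 0,"gripper": 0.2},{"tx": 1.5,"ty": 0,"tz": 0,"wx": 0,"wy": 0,"wz": 0,"gripper": 0.2},{"tx": 2,"ty": 0,"tz": 0,"wx": 0,"wy": 0,"wz": 0,"gripper": 0.2},{"tx": 2,"ty": 0,"tz": 0,"wx": 0,"wy": 0,"wz": 0,"gripper": 0.2}])

```text
time: 14.83
position: [0.55, -0.1165, 0.0487]
tool_rot: [-2.307, -2.132, 0.0]
ft_force: [-4.6, -3.3, -1.5]
grip_width: 0.322
grip_force: 6.0
```

Run:
```python
from h import *
s,_,_=show(); print(s["torque"].round(2))
```

```text
t 14.8333 stopframe [ -37.9 -101.9   30.7] err rot (tool) [-0.     0.    -0.001] F loc [-4.34 -3.69 -1.48] grip 0.322 6.005954146385193
[-0.64  0.91  0.05]
```

>>> jog_arm(increments=[{"tx": 0.5,"ty": -0.3,"tz": 0,"wx": 0,"wy": 0,"wz": 0,"gripper": 0.2},{"tx": 1,"ty": -0.3,"tz": 0,"wx": 0,"wy": 0,"wz": 0,"gripper": 0.2},{"tx": 1.5,"ty": -0.3,"tz": 0,"wx": 0,"wy": 0,"wz": 0,"gripper": 0.2},{"tx": 2,"ty": -0.3,"tz": 0,"wx": 0,"wy": 0,"wz": 0,"gripper": 0.2},{"tx": 2,"ty": -0.3,"tz": 0,"wx": 0,"wy": 0,"wz": 0,"gripper": 0.2}])

```text
time: 15.25
position: [0.5502, -0.114, 0.0488]
tool_rot: [2.307, 2.132, 0.001]
ft_force: [-2.5, -2.1, -4.1]
grip_width: 0.322
grip_force: 6.0
```

Run:
```python
from h import *
s,_,_=show(); print(s["torque"].round(2))
```

```text
t 15.25 stopframe [-37.9 -99.5  30.8] err rot (tool) [ 0.    -0.    -0.001] F loc [-2.35 -2.31 -4.09] grip 0.322 6.003121063113213
[-0.43  0.64  0.06]
```

>>> jog_arm(increments=[{"tx": 0.5,"ty": 0,"tz": 0,"wx": 0,"wy": 0,"wz": 0,"gripper": 0.2},{"tx": 1,"ty": 0,"tz": 0,"wx": 0,"wy": 0,"wz": 0,"gripper": 0.2},{"tx": 1.5,"ty": 0,"tz": 0,"wx": 0,"wy": 0,"wz": 0,"gripper": 0.2},{"tx": 1.5,"ty": 0,"tz": 0,"wx": 0,"wy": 0,"wz": 0,"gripper": 0.2},{"tx": 1.5,"ty": 0,"tz": 0,"wx": 0,"wy": 0,"wz": 0,"gripper": 0.2}])

```text
time: 15.67
position: [0.5502, -0.1127, 0.0488]
tool_rot: [2.307, 2.132, 0.001]
ft_force: [-3.0, -0.6, -1.0]
grip_width: 0.323
grip_force: 6.0
```

Run:
```python
from h import *
s,_,_=show(); print(s["torque"].round(2))
```

```text
t 15.6667 stopframe [-38.  -98.1  30.8] err rot (tool) [ 0.    -0.    -0.001] F loc [-2.91 -0.81 -1.  ] grip 0.323 6.0035113245248795
[-0.39  0.56  0.01]
```

>>> jog_arm(increments=[{"tx": 0.5,"ty": 0,"tz": 0,"wx": 0,"wy": 0,"wz": 0,"gripper": 0.2},{"tx": 1,"ty": 0,"tz": 0,"wx": 0,"wy": 0,"wz": 0,"gripper": 0.2},{"tx": 1.5,"ty": 0,"tz": 0,"wx": 0,"wy": 0,"wz": 0,"gripper": 0.2},{"tx": 1.5,"ty": 0,"tz": 0,"wx": 0,"wy": 0,"wz": 0,"gripper": 0.2},{"tx": 1.5,"ty": 0,"tz": 0,"wx": 0,"wy": 0,"wz": 0,"gripper": 0.2}])

```text
time: 16.08
position: [0.5502, -0.1119, 0.0488]
tool_rot: [2.307, 2.131, -0.001]
ft_force: [-1.9, -4.0, -4.0]
grip_width: 0.316
grip_force: 6.0
```

Run:
```python
from h import *
s,_,_=show(); print(s["torque"].round(2))
```

```text
t 16.0833 stopframe [-38.  -97.4  30.8] err rot (tool) [ 0.     0.001 -0.002] F loc [-1.59 -4.16 -4.02] grip 0.316 6.004132032394409
[-0.84  0.55  0.12]
```

>>> jog_arm(increments=[{"tx": 0.2,"ty": 0,"tz": 0,"wx": 0,"wy": 0,"wz": 0,"gripper": 0.2},{"tx": 0.4,"ty": 0,"tz": 0,"wx": 0,"wy": 0,"wz": 0,"gripper": 0.2},{"tx": 0.6,"ty": 0,"tz": 0,"wx": 0,"wy": 0,"wz": 0,"gripper": 0.2},{"tx": 0.6,"ty": 0,"tz": 0,"wx": 0,"wy": 0,"wz": 0,"gripper": 0.2},{"tx": 0.6,"ty": 0,"tz": 0,"wx": 0,"wy": 0,"wz": 0,"gripper": 0.2}])

```text
time: 16.5
position: [0.5502, -0.1116, 0.0488]
tool_rot: [2.307, 2.131, -0.001]
ft_force: [-2.6, -4.9, -3.7]
grip_width: 0.326
grip_force: 6.0
```

Run:
```python
from h import *
for i in range(1):
    s,_,_=show(); print(s["torque"].round(2))
```

```text
t 16.5 stopframe [-38.  -97.1  30.8] err rot (tool) [ 0.     0.001 -0.002] F loc [-2.26 -5.05 -3.71] grip 0.326 6.003120839595795
[-1.04  0.52  0.08]
```

>>> jog_arm(increments=[{"tx": 0.3,"ty": 0,"tz": 0,"wx": 0,"wy": 0,"wz": 0,"gripper": 0.2},{"tx": 0.6,"ty": 0,"tz": 0,"wx": 0,"wy": 0,"wz": 0,"gripper": 0.2},{"tx": 0.9,"ty": 0,"tz": 0,"wx": 0,"wy": 0,"wz": 0,"gripper": 0.2},{"tx": 0.9,"ty": 0,"tz": 0,"wx": 0,"wy": 0,"wz": 0,"gripper": 0.2},{"tx": 0.9,"ty": 0,"tz": 0,"wx": 0,"wy": 0,"wz": 0,"gripper": 0.2}])

```text
time: 16.92
position: [0.5502, -0.1114, 0.0488]
tool_rot: [2.307, 2.13, -0.002]
ft_force: [-3.4, -5.2, -3.2]
grip_width: 0.322
grip_force: 6.0
```

Run:
```python
from h import *
for i in range(1):
    s,_,_=show(); print(s["torque"].round(2))
```

```text
t 16.9167 stopframe [-38.1 -96.8  30.8] err rot (tool) [ 0.     0.002 -0.002] F loc [-3.01 -5.45 -3.17] grip 0.322 6.002740189433098
[-1.37  0.57  0.08]
```

>>> jog_arm(increments=[{"tx": 0.3,"ty": 0,"tz": 0,"wx": 0,"wy": 0,"wz": 0,"gripper": 0.2},{"tx": 0.5,"ty": 0,"tz": 0,"wx": 0,"wy": 0,"wz": 0,"gripper": 0.2},{"tx": 0.7,"ty": 0,"tz": 0,"wx": 0,"wy": 0,"wz": 0,"gripper": 0.2},{"tx": 0.7,"ty": 0,"tz": 0,"wx": 0,"wy": 0,"wz": 0,"gripper": 0.2},{"tx": 0.7,"ty": 0,"tz": 0,"wx": 0,"wy": 0,"wz": 0,"gripper": 0.2}])

```text
time: 17.33
position: [0.5502, -0.1112, 0.0488]
tool_rot: [2.308, 2.129, -0.003]
ft_force: [-3.5, -6.2, -3.3]
grip_width: 0.321
grip_force: 6.0
```

Run:
```python
from h import *
for i in range(1):
    s,_,_=show(); print(s["torque"].round(2))
```

```text
t 17.3333 stopframe [-38.1 -96.7  30.8] err rot (tool) [ 0.     0.002 -0.003] F loc [-2.96 -6.45 -3.25] grip 0.321 6.002301424741745
[-1.47  0.56  0.08]
```

>>> jog_arm(increments=[{"tx": 0,"ty": 0,"tz": 0,"wx": 0,"wy": 0,"wz": 0,"gripper": 0.2},{"tx": 0,"ty": 0,"tz": 0,"wx": 0,"wy": 0,"wz": 0,"gripper": 0.2},{"tx": -0.5,"ty": 0,"tz": 0,"wx": 0,"wy": 0,"wz": 0,"gripper": 0.2},{"tx": -1,"ty": 0,"tz": 0.2,"wx": 0,"wy": 0,"wz": 0,"gripper": 0.2},{"tx": -1.5,"ty": 0,"tz": 0.2,"wx": 0,"wy": 0,"wz": 0,"gripper": 0.2}])

```text
time: 17.75
position: [0.5503, -0.1113, 0.0485]
tool_rot: [2.308, 2.131, -0.0]
ft_force: [-2.3, -3.7, -3.8]
grip_width: 0.321
grip_force: 6.0
```

Run:
```python
from h import *
for i in range(1):
    s,_,_=show(); print(s["torque"].round(2))
```

```text
t 17.75 stopframe [-38.  -96.8  30.5] err rot (tool) [ 0.     0.001 -0.002] F loc [-2.05 -3.88 -3.78] grip 0.321 6.007018089294434
[-0.8   0.38  0.07]
```

>>> jog_arm(increments=[{"tx": -0.4,"ty": -0.3,"tz": 0.3,"wx": 0,"wy": 0,"wz": 0,"gripper": 0.2},{"tx": -0.8,"ty": -0.5,"tz": 0.3,"wx": 0,"wy": 0,"wz": 0,"gripper": 0.2},{"tx": -0.8,"ty": -0.5,"tz": 0.3,"wx": 0,"wy": 0,"wz": 0,"gripper": 0.42},{"tx": -0.8,"ty": -0.5,"tz": 0.3,"wx": 0,"wy": 0,"wz": 0,"gripper": 0.42},{"tx": -0.8,"ty": -0.5,"tz": 0.3,"wx": 0,"wy": 0,"wz": 0,"gripper": 0.42}])

```text
time: 18.17
position: [0.5512, -0.11, 0.0491]
tool_rot: [2.305, 2.133, 0.004]
ft_force: [0.3, 0.4, 0.4]
grip_width: 0.406
grip_force: 0.0
```

Run:
```python
from h import *
for i in range(1):
    s,_,_=show(); print(s["torque"].round(2))
```

```text
t 18.1667 stopframe [-37.2 -95.4  31.1] err rot (tool) [ 0.003 -0.001 -0.   ] F loc [0.29 0.44 0.36] grip 0.406 0.0
[ 0.01 -0.1   0.03]
```

>>> jog_arm(increments=[{"tx": 0,"ty": 0,"tz": 0,"wx": 0,"wy": 0,"wz": 0,"gripper": 0.42},{"tx": 0,"ty": 0,"tz": -10,"wx": 0,"wy": 0,"wz": 0,"gripper": 0.42},{"tx": 0,"ty": 0,"tz": -30,"wx": 0,"wy": 0,"wz": 0,"gripper": 0.42},{"tx": 0,"ty": 0,"tz": -65,"wx": 0,"wy": 0,"wz": 0,"gripper": 0.42},{"tx": 0,"ty": 0,"tz": -100,"wx": 0,"wy": 0,"wz": 0,"gripper": 0.42}])

```text
time: 18.58
position: [0.549, -0.1108, 0.1493]
tool_rot: [-2.305, -2.132, 0.001]
ft_force: [1.1, -0.4, 0.1]
grip_width: 0.418
grip_force: 0.0
```

Run:
```python
from h import *
togo(-98,46,100)
from bench import vision
t=vision.get_image("top")["color"][125:215,270:390]; s=vision.get_image("side")["color"][150:280,290:400]
cv2.imwrite("pics/p6.png",np.hstack([cv2.resize(t,(440,330),interpolation=2),cv2.resize(s[:,:],(279,330),interpolation=2)]))
```

```text
t 18.5833 stopframe [-39.3 -96.4 131.3] err rot (tool) [-0.002 -0.001 -0.001] F loc [ 1.08 -0.35  0.1 ] grip 0.418 0.0
tool shift mm [142.3 -58.8  31.5]
```

View pics/p6.png

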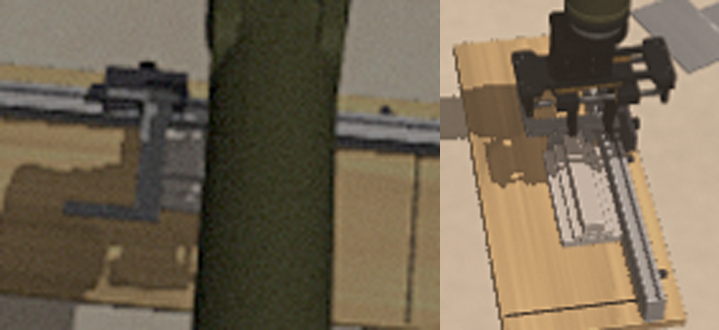

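The moulding sits flush on the fence with its end at the leaf (top panel ~(162,165–210)), and the pin is at (65–160,210). Next I'll fetch the pin.

>>> jog_arm(increments=[{"tx": 20,"ty": -10,"tz": 0,"wx": 0,"wy": 0,"wz": 0,"gripper": 0.5},{"tx": 50,"ty": -25,"tz": 0,"wx": 0,"wy": 0,"wz": 0,"gripper": 0.5},{"tx": 85,"ty": -40,"tz": 0,"wx": 0,"wy": 0,"wz": 0,"gripper": 0.5},{"tx": 120,"ty": -54,"tz": 0,"wx": 0,"wy": 0,"wz": 0,"gripper": 0.5},{"tx": 142,"ty": -59,"tz": 0,"wx": 0,"wy": 0,"wz": 0,"gripper": 0.5}])

```text
time: 19.1
position: [0.5003, 0.0392, 0.1487]
tool_rot: [-2.303, -2.136, -0.001]
ft_force: [0.0, -0.2, -0.5]
grip_width: 0.503
grip_force: 0.0
```

>>> jog_arm(increments=[{"tx": 0,"ty": 0,"tz": 0,"wx": 0,"wy": 0,"wz": 0,"gripper": 0.5},{"tx": 0,"ty": 0,"tz": 10,"wx": 0,"wy": 0,"wz": 0,"gripper": 0.5},{"tx": 0,"ty": 0,"tz": 25,"wx": 0,"wy": 0,"wz": 0,"gripper": 0.5},{"tx": 0,"ty": 0,"tz": 30,"wx": 0,"wy": 0,"wz": 0,"gripper": 0.5},{"tx": 0,"ty": 0,"tz": 30,"wx": 0,"wy": 0,"wz": 0,"gripper": 0.5}])

```text
time: 19.52
position: [0.5009, 0.0332, 0.1163]
tool_rot: [-2.308, -2.128, 0.004]
ft_force: [-1.0, -0.2, 0.4]
grip_width: 0.503
grip_force: 0.0
```

Run:
```python
from h import *
togo(-98,45,40)
```

```text
t 19.5167 stopframe [-98.5  43.5  98.3] err rot (tool) [-0.004  0.    -0.003] F loc [-0.99 -0.3   0.41] grip 0.503 0.0
tool shift mm [ 1.5  0.7 58.3]
```

>>> jog_arm(increments=[{"tx": 2,"ty": 0.5,"tz": 15,"wx": 0,"wy": 0,"wz": 0,"gripper": 0.5},{"tx": 2,"ty": 0.5,"tz": 32,"wx": 0,"wy": 0,"wz": 0,"gripper": 0.5},{"tx": 2,"ty": 0.5,"tz": 47,"wx": 0,"wy": 0,"wz": 0,"gripper": 0.5},{"tx": 2,"ty": 0.5,"tz": 57,"wx": 0,"wy": 0,"wz": 0,"gripper": 0.5},{"tx": 2,"ty": 0.5,"tz": 57,"wx": 0,"wy": 0,"wz": 0,"gripper": 0.5}])

```text
time: 19.93
position: [0.5013, 0.0359, 0.0593]
tool_rot: [-2.307, -2.129, 0.004]
ft_force: [-0.2, 0.5, -0.8]
grip_width: 0.503
grip_force: 0.0
```

>>> jog_arm(increments=[{"tx": 0,"ty": 0,"tz": 0,"wx": 0,"wy": 0,"wz": 0,"gripper": 0.3},{"tx": 0,"ty": 0,"tz": 0,"wx": 0,"wy": 0,"wz": 0,"gripper": 0},{"tx": 0,"ty": 0,"tz": 0,"wx": 0,"wy": 0,"wz": 0,"gripper": 0},{"tx": 0,"ty": 0,"tz": 0,"wx": 0,"wy": 0,"wz": 0,"gripper": 0},{"tx": 0,"ty": 0,"tz": 0,"wx": 0,"wy": 0,"wz": 0,"gripper": 0}], grip_force=12)

```text
time: 20.35
position: [0.5032, 0.0367, 0.0619]
tool_rot: [2.307, 2.131, 0.001]
ft_force: [0.3, 0.4, 0.4]
grip_width: 0.207
grip_force: 0.0
```

Run:
```python
from h import *
togo(-98,45,40)
```

```text
t 20.35 stopframe [-96.4  47.1  43.9] err rot (tool) [ 0.001  0.    -0.001] F loc [0.24 0.44 0.39] grip 0.207 0.0
tool shift mm [-2.1 -1.6  3.9]
```

>>> jog_arm(increments=[{"tx": -1,"ty": -1,"tz": 3,"wx": 0,"wy": 0,"wz": 0,"gripper": 0.2},{"tx": -2,"ty": -1,"tz": 3,"wx": 0,"wy": 0,"wz": 0,"gripper": 0},{"tx": -2,"ty": -1,"tz": 3,"wx": 0,"wy": 0,"wz": 0,"gripper": 0},{"tx": -2,"ty": -1,"tz": 3,"wx": 0,"wy": 0,"wz": 0,"gripper": 0},{"tx": -2,"ty": -1,"tz": 3,"wx": 0,"wy": 0,"wz": 0,"gripper": 0}], grip_force=12)

```text
time: 20.77
position: [0.5019, 0.0344, 0.0583]
tool_rot: [2.307, 2.131, 0.0]
ft_force: [2.0, -1.2, -0.6]
grip_width: 0.152
grip_force: 12.0
```

Run:
```python
from h import *
togo(-98,45,40)
```

```text
t 20.7667 stopframe [-97.5  44.7  40.3] err rot (tool) [ 0.001  0.    -0.002] F loc [ 2.08 -1.06 -0.62] grip 0.152 11.995095759630203
tool shift mm [ 0.3 -0.5  0.3]
```

>>> jog_arm(increments=[{"tx": 0,"ty": 0.8,"tz": -13.9,"wx": 0,"wy": 0,"wz": 0,"gripper": 0},{"tx": 0,"ty": 3.4,"tz": -27.6,"wx": 0,"wy": 0,"wz": 0,"gripper": 0},{"tx": 0,"ty": 7.5,"tz": -40.9,"wx": 0,"wy": 0,"wz": 0,"gripper": 0},{"tx": 0,"ty": 13.3,"tz": -53.7,"wx": 0,"wy": 0,"wz": 0,"gripper": 0},{"tx": 0,"ty": 20.5,"tz": -65.6,"wx": 0,"wy": 0,"wz": 0,"gripper": 0}])

```text
time: 21.18
position: [0.5219, 0.0322, 0.1238]
tool_rot: [2.308, 2.131, -0.002]
ft_force: [4.1, -2.2, -6.8]
grip_width: 0.154
grip_force: 12.0
```

Run:
```python
from h import *
togo(-77.5,45,105)
```

```text
t 21.1833 stopframe [-77.5  44.1 105.8] err rot (tool) [-0.     0.001 -0.002] F loc [ 4.23 -1.85 -6.79] grip 0.154 11.99768140912056
tool shift mm [ 0.9 -0.   0.8]
```

>>> jog_arm(increments=[{"tx": 0,"ty": 8.7,"tz": -10.9,"wx": 0,"wy": 0,"wz": 0,"gripper": 0},{"tx": 0,"ty": 18.6,"tz": -20.8,"wx": 0,"wy": 0,"wz": 0,"gripper": 0},{"tx": 0,"ty": 29.6,"tz": -29.3,"wx": 0,"wy": 0,"wz": 0,"gripper": 0},{"tx": 0,"ty": 41.5,"tz": -36.5,"wx": 0,"wy": 0,"wz": 0,"gripper": 0},{"tx": 0,"ty": 54.3,"tz": -42.1,"wx": 0,"wy": 0,"wz": 0,"gripper": 0}])

```text
time: 21.6
position: [0.5739, 0.0306, 0.1665]
tool_rot: [-2.303, -2.13, 0.005]
ft_force: [-5.3, 2.4, 5.5]
grip_width: 0.151
grip_force: 12.0
```

>>> jog_arm(increments=[{"tx": 0,"ty": 13.3,"tz": -4.1,"wx": 0,"wy": 0,"wz": 0,"gripper": 0},{"tx": 0,"ty": 27,"tz": -6.5,"wx": 0,"wy": 0,"wz": 0,"gripper": 0},{"tx": 0,"ty": 41,"tz": -7.3,"wx": 0,"wy": 0,"wz": 0,"gripper": 0},{"tx": 0,"ty": 54.9,"tz": -6.4,"wx": 0,"wy": 0,"wz": 0,"gripper": 0},{"tx": 0,"ty": 60,"tz": -5.5,"wx": 0,"wy": 0,"wz": 0,"gripper": 0}])

```text
time: 22.02
position: [0.6367, 0.0247, 0.1716]
tool_rot: [-2.307, -2.131, -0.0]
ft_force: [-1.2, 1.4, 4.6]
grip_width: 0.155
grip_force: 12.0
```

Run:
```python
from h import *
togo(36,45,153)
```

```text
t 22.0167 stopframe [ 37.6  45.5 153.6] err rot (tool) [-0.001 -0.001 -0.001] F loc [-1.27  1.27  4.58] grip 0.155 11.999934017658234
tool shift mm [-0.5 -1.6  0.6]
```

Leaf at about 1.76 rad. I'll release and lift clear.

>>> jog_arm(increments=[{"tx": 0,"ty": 0,"tz": 0,"wx": 0,"wy": 0,"wz": 0,"gripper": 0.5},{"tx": 0,"ty": 0,"tz": 0,"wx": 0,"wy": 0,"wz": 0,"gripper": 0.6},{"tx": 0,"ty": 0,"tz": 0,"wx": 0,"wy": 0,"wz": 0,"gripper": 0.6},{"tx": 0,"ty": 0,"tz": 0,"wx": 0,"wy": 0,"wz": 0,"gripper": 0.6},{"tx": 0,"ty": 0,"tz": 0,"wx": 0,"wy": 0,"wz": 0,"gripper": 0.6}])

```text
time: 22.43
position: [0.6355, 0.024, 0.1714]
tool_rot: [2.307, 2.132, -0.001]
ft_force: [-0.3, 0.3, -0.2]
grip_width: 0.447
grip_force: 0.0
```

>>> jog_arm(increments=[{"tx": 0,"ty": 0,"tz": -15,"wx": 0,"wy": 0,"wz": 0,"gripper": 0.6},{"tx": 0,"ty": 0,"tz": -40,"wx": 0,"wy": 0,"wz": 0,"gripper": 0.6},{"tx": 0,"ty": 0,"tz": -70,"wx": 0,"wy": 0,"wz": 0,"gripper": 0.6},{"tx": 20,"ty": 0,"tz": -95,"wx": 0,"wy": 0,"wz": 0,"gripper": 0.6},{"tx": 50,"ty": 0,"tz": -100,"wx": 0,"wy": 0,"wz": 0,"gripper": 0.6}])

```text
time: 22.85
position: [0.6423, 0.0702, 0.2768]
tool_rot: [2.31, 2.118, 0.007]
ft_force: [0.6, 0.2, 0.5]
grip_width: 0.597
grip_force: 0.0
```

>>> jog_arm(increments=[{"tx": 40,"ty": 0,"tz": 0,"wx": 0,"wy": 0,"wz": 0,"gripper": 0.6},{"tx": 80,"ty": 0,"tz": 0,"wx": 0,"wy": 0,"wz": 0,"gripper": 0.6},{"tx": 110,"ty": 0,"tz": 0,"wx": 0,"wy": 0,"wz": 0,"gripper": 0.6},{"tx": 120,"ty": 0,"tz": 0,"wx": 0,"wy": 0,"wz": 0,"gripper": 0.6},{"tx": 120,"ty": 0,"tz": 0,"wx": 0,"wy": 0,"wz": 0,"gripper": 0.6}])

```text
time: 23.27
position: [0.6479, 0.1982, 0.2713]
tool_rot: [-2.299, -2.138, -0.001]
ft_force: [-1.2, -0.1, -1.0]
grip_width: 0.6
grip_force: 0.0
```

Run:
```python
from h import *
show()
from bench import vision
t=vision.get_image("top")["color"][115:215,250:390]; s=vision.get_image("side")["color"][140:280,290:400]
cv2.imwrite("pics/p7.png",np.hstack([cv2.resize(t,(500,357),interpolation=2),cv2.resize(s[:,:],(280,357),interpolation=2)]))
```

```text
t 23.2667 stopframe [ 35.3 219.4 253.3] err rot (tool) [-0.001 -0.002  0.005] F loc [-1.22 -0.24 -0.98] grip 0.6 0.0
```

View pics/p7.png

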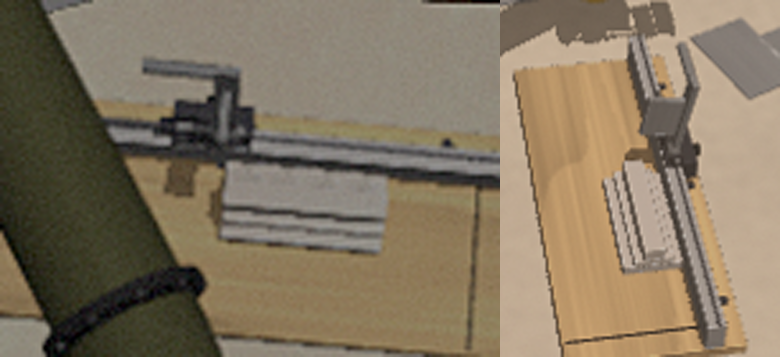

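The leaf is up (pin at (145–240,68)). The moulding lies flush and parallel along the fence at (220–388,165–250), and the arm is clear. I'm handing it in.

```bash
python3 -c "
from bench import ctrl
print(ctrl.close_job())"
```

```text
the job is handed in; nothing more can be done
None
```

The job is handed in, with no verdict shown: the stop was flipped down, the moulding slid along the fence and pressed on it at an estimated 5 N, then released, and the stop flipped back up to about 1.76 rad. The last pictures show the moulding flush and the arm clear.

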